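# Clip the red test cassette into the reading stage

## Task

Take the test cassette with the red grip fin and slide it, plain end first, under the sprung clip of the green reading stage, letting the cassette's own edge lift the clip, until it is fully home: flat on the bed, straight, centred and up to the black stop. Do not push or lift the clip with the gripper, leave the cassette with the blue fin where it lies, then let go.

Things in the scene. Friction and masses are not known exactly. Their poses are not given: they have to be found in the camera images.
- cassette_red: Loose white plate 110 x 50 x 6 mm (x, y, z), 45 g, with a red grip fin; flat on the bench at either side of the stage. Origin: centre of the underside; z up, +x to the plain leading end (edge at +55). Fin: 30 long (x), 12 thick (y), z = 6 to 31, centred at x = -35, y = 0; pinch it across y.
- cassette_blue: The same cassette with a blue fin, meant for another job; flat on the bench on the other side of the stage. Same origin and axes. Leave it alone.
- seat (a point): On the fixed stage's flat green bed (top 12 mm above the bench, no side walls). A cassette fully home has its origin here, x axes alike, its lead edge 2 mm off the stop. z up, +x = slide-in direction, away from the robot. In mm from here: bed x -110 to 90, y -50 to 50; black stop's face x 57, 7 high; white reader from x 92, 20 above the bed.
- clip: Sprung steel clip 44 mm wide. Origin: its hinge, 82 mm past the seat in x, 6 above the bed; closed, axes as the seat's. Closed: contact bar at seat x 22, 1 mm above the bed; lead-in lip slopes up from it to x 1, 13 above the bed; top 18 above. A plate slid along the bed lifts it (spring 1-2 N, push mostly under 12 N, at most 20 N) and is held down; its z axis then leans 0.08 rad.
Mind the look-alikes: they are no part of the job. Leave any orange look-alike of the cassette_red alone.

How it is judged:
At the end, for the whole second after the job is handed in: Red cassette at rest, flat on the bed (4 mm, 0.06 rad), origin at most 12 mm short of or 8 mm past the seat along x, within 15 mm along y, x axis within 0.18 rad of the seat's; clip lifted 0.05 to 0.2 rad and pressing on it (over 0.3 N); blue cassette within 20 mm of its start (x of cassette_red in the frame of seat between -0.012 and 0.008 m and y of cassette_red in the frame of seat between -0.015 and 0.015 m and z of cassette_red in the frame of seat between -0.004 and 0.004 m and angle between the x axis of cassette_red and the x axis of seat, either way round below 0.18 rad and angle between cassette_red's own z axis and vertical below 0.06 rad and angle between clip's own z axis and vertical between 0.05 and 0.2 rad and contact force between clip and cassette_red above 0.3 N and linear speed of cassette_red below 0.02 m/s and distance of cassette_blue from where it was at the start of the episode below 0.02 m); the robot touches nothing.
It fails at once if the gripper or arm pushes the clip with more than 3 N (contact force between any of the fingers, the arm and clip above 3 N).
It fails at once if the blue cassette is moved by more than 20 mm (distance of cassette_blue from where it was at the start of the episode above 0.02 m).
It also fails if it takes over 37 s, if anything falls off the work surface, if the arm or the gripper's body presses on something with over 40 N, if the wrist force passes 120 N, or if a joint passes its speed limit or range.

## Robot

A 6-joint arm with a two-finger parallel gripper is mounted at the origin on the work surface. World frame = base frame: x ahead of the robot, y to its left, z up, the work surface at z = 0. Lengths are in m, angles in rad, forces in N, time in s.
With the tool pointing down it reaches from about 0.275 to 0.75 m from the base axis. Payload 10.2 kg.
Tool frame: the origin (TCP) lies at the centre of the arm's flange, where the gripper is bolted on; the fingertips stand 173 mm ahead of it and the grasp point (between the pads) lies 155 mm ahead of it; z points along the fingers, y is the direction in which the jaws open and shut (so a half turn about z gives the same grasp; the last joint's range is limited). The gripper opens to 85 mm and grips with 20 to 120 N. Pads are 22 mm wide; open, the fingers measure 114 mm over their backs; the gripper's body (76 mm by 85 mm) begins 54 mm behind the grasp point. The pads swing forward as they close: fully open they stand 13 mm farther back than shut.
Start: joints at [-1.432, 0.313, 1.498, -0, 1.331, -0.223], TCP at [0.186, -0.491, 0.405] pointing down, gripper open.
Joint ranges: [-2.94, 2.94], [-0.97, 2.17], [0.19, 2.56], [-1.23, 4.37], [0.02, 3.11], [-2.88, 2.88]. Speed limits (rad/s): [2.39, 2.39, 3.01, 3.14, 3.14, 3.14].

## Interface

Orientations are given as a rotation vector (axis times angle).
In Python, from rig import telemetry, cams, arm gives the robot as it stands. The module is installed in compiled form; this text tells all that it offers.
- The arm moves only by the shell command python3 -m handwheel 'ROWS' [OPENING] [FORCE]. ROWS is JSON, one flat list of numbers, 4 for each row, row after row: the shift along the tool's x, y, z in mm, then the turn about the tool's z in degrees. In form: [dx, dy, dz, twist, dx, dy, dz, twist, ...]. A call has 1 to 5 rows; each row shifts and turns the commanded pose from where the row before left it, along the tool's axes as they then stand; what a row does not reach is not made up. A row lasts 1/12 s, in which the tool goes at most 41.7 mm and 7.16 degrees, less where a joint would pass 70% of its speed; a pose out of reach is approached as far as the arm can. A call with a gripper value outside its range is refused whole. OPENING is the closure, from 0 (fully open) to 1 (shut), set as the call begins (- or left out, the last holds). The fingers move at their own pace and stop on an object; FORCE is the grip in N (left out, the last holds). Time passes only in rows, so rows that do not move let the fingers close. It gives the time, the measured TCP pose, the force and the opening at its end, in the units of the state.
- telemetry.get_state(): the state, without advancing time (a new reading comes with each control period).
- cams.grab_frame(name): name is "side" or "top"; returns a dict with "image" (420x560x3 uint8, blue, green, red), "K" (3x3 intrinsics, pixels), "world_from_camera" (4x4, takes a point from camera to world coordinates). Camera axes: x right, y down, z forward; pixel columns grow to the right and rows downward; lengths in m; the calibration is good to about 2 mm. A picture is of the moment at which its call begins. There is no depth.
- arm.sign_off(): hands the job in, once; it reports no verdict.
Trained networks look in the newest picture that a camera, given by its name, has taken for a name from the list of things; names that differ only in an ending like _2 or _b are one class to them, and where a whole thing is asked for, a point or a joint stands for the part that bears it (a point fixed in the world has none). Each returns a list of dicts, best first, with "p" (0 to 1); they miss things now and then, are a little off and sometimes report something else, mostly with a low value. They report only what shows in the picture. A call takes as long as a camera call. They do not tell look-alikes from the thing itself.
- cams.masks_of(name, camera): "pixels" (420x560 bool, what is visible of it) and "uv" ([column, row] in pixels, amid what is visible of it).
The state is a dict: "t": time; "joints": joint angles; "joint_vel": joint speeds; "joint_efforts": joint torques, N m; "ee_pos": TCP position; "tool_rot": TCP orientation; "wrist_force": force on the tool from outside, world axes, zero at the start; "torque": the same for the moment, N m; "finger_gap": finger opening in m.
Only numpy, scipy, OpenCV 4.12 (cv2) and the standard library are available. Lean on these libraries where they do the work, as an engineer would, in place of code of your own. Each camera call takes 0.05 s, during which the arm holds its last target.

## Working session

There is one attempt and no reset: what is moved stays moved. The work goes in short steps, Python scripts to look and compute and a shell command to move; the robot and the scene stay as the last step left them, time stands still between calls to the robot, and variables do not carry over. Pictures are saved under pics/ and viewed, and the job is handed in when it is done.

```bash
mkdir -p pics; python3 - <<'E'
from rig import telemetry,cams
import cv2,numpy as np
s=telemetry.get_state()
print(s['t'],s['ee_pos'],s['tool_rot'],s['finger_gap'])
for c in['top','side']:
    f=cams.grab_frame(c);cv2.imwrite(f'pics/{c}0.png',f['image'])
    np.savez(f'{c}.npz',**f)
    print(c,f['K'].tolist(),f['world_from_camera'].round(4).tolist())
    for n in['cassette_red','cassette_blue','clip','seat']:
        try:
            for d in cams.masks_of(n,c): print(n,round(d['p'],2),d['uv'],d['pixels'].sum())
        except Exception as e: print(n,e)
E
```

```text
0.0 [ 0.18582469 -0.49097133  0.40413784] [-3.08907843e+00 -5.65023478e-01 -9.93151607e-05] 0.08559706752208639
top [[457.8565011725769, 0.0, 282.8766756197812], [0.0, 457.8565011725769, 215.41946966869077], [0.0, 0.0, 1.0]] [[-0.005, -0.9849, 0.1731, 0.3732], [-0.9998, 0.0086, 0.0201, 0.0201], [-0.0213, -0.1729, -0.9847, 1.0506], [0.0, 0.0, 0.0, 1.0]]
cassette_red 0.91 [136.3, 306.6] 1133
cassette_red 0.78 [216.8, 284.3] 1108
cassette_red 0.71 [166.0, 236.0] 1059
cassette_blue 0.56 [417.8, 236.9] 1064
clip 0.92 [287.9, 191.8] 700
seat 0.57 [284.6, 193.4] 5742
side [[440.33414478055903, 0.0, 274.6458987314637], [0.0, 440.33414478055903, 203.40329104209238], [0.0, 0.0, 1.0]] [[-0.952, -0.1956, 0.2356, 0.2732], [-0.3062, 0.6007, -0.7385, 0.868], [0.0029, -0.7752, -0.6317, 0.7714], [0.0, 0.0, 0.0, 1.0]]
cassette_red 0.96 [249.5, 301.7] 1010
cassette_red 0.73 [308.4, 347.1] 1281
cassette_blue 0.64 [316.8, 159.5] 375
clip 0.65 [251.4, 205.6] 286
seat 0.83 [250.2, 211.7] 3255
```

View pics/top0.png

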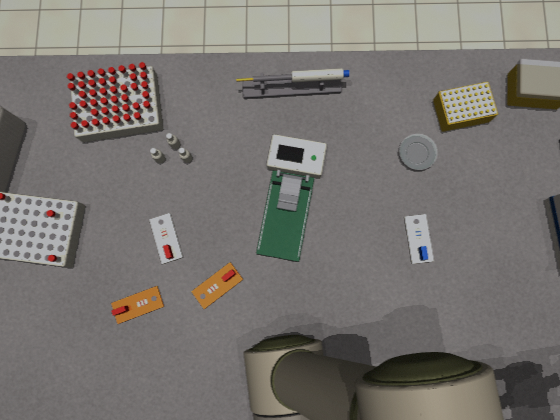

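View pics/side0.png

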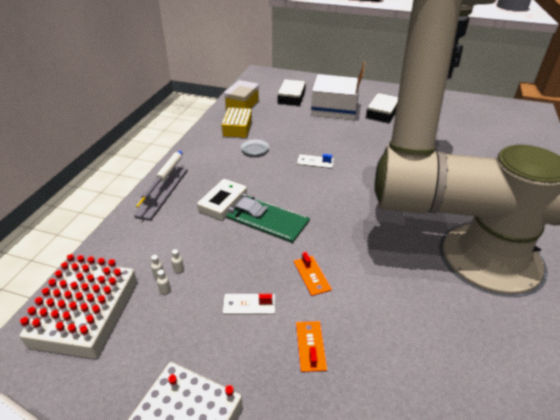

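Top view: the white cassette with the red fin is at (166,238), with its fin at the lower end (168,252). The stage is at (286,215), opening toward the robot. Blue is at (419,238). The two orange look-alikes are at (137,304) and (217,285). Next I'll compute poses.

```bash
cat > h.py <<'E'
import numpy as np,cv2
def proj(f,uv,z):
    uv=np.atleast_2d(np.asarray(uv,float));K=f['K'];T=f['world_from_camera']
    d=np.c_[uv,np.ones(len(uv))]@np.linalg.inv(K).T@T[:3,:3].T
    o=T[:3,3];s=(z-o[2])/d[:,2];return (o+s[:,None]*d)
def pix(f,P):
    P=np.atleast_2d(P);T=np.linalg.inv(f['world_from_camera']);c=P@T[:3,:3].T+T[:3,3]
    q=c@f['K'].T;return q[:,:2]/q[:,2:]
def rect(xy):
    (c,wh,a)=cv2.minAreaRect((np.asarray(xy)[:,:2]*1000).astype(np.float32))
    return np.round(c,1),np.round(wh,1),round(a,2)
def big(m):
    n,l,s,c=cv2.connectedComponentsWithStats(m.astype(np.uint8));i=1+np.argmax(s[1:,4]);return l==i
E
python3 - <<'E'
from h import *
for c,(u,v) in dict(top=(166,238),side=(249,303)).items():
    f=dict(np.load(c+'.npz'));I=f['image'].astype(int);B,G,R=I[...,0],I[...,1],I[...,2]
    def win(m,u,v,r):
        w=np.zeros(m.shape,bool);w[v-r:v+r,u-r:u+r]=1;return m&w
    white=big(win((I.min(2)>130),u,v,40))
    red=big(win((R>130)&(G<80)&(B<80),u,v,40))
    y,x=np.nonzero(white|red);print(c,'plate+fin',rect(proj(f,np.c_[x,y],.006)))
    y,x=np.nonzero(white);print(' white',rect(proj(f,np.c_[x,y],.006)),white.sum())
    y,x=np.nonzero(red);print(' red z31',rect(proj(f,np.c_[x,y],.031)),proj(f,np.c_[x,y],.0285).mean(0)*1000,red.sum())
    g=(G>R+20)&(G>B+10)&(G>50); g=big(g)
    y,x=np.nonzero(g);P=proj(f,np.c_[x,y],.012);print(' green',rect(P),g.sum())
    s=4
    for nm,(a,b) in dict(cas=(u,v),stage=(288,205) if c=='top' else (255,210)).items():
        k=I[b-65:b+65,a-65:a+65].astype(np.uint8);cv2.imwrite(f'pics/{c}_{nm}.png',cv2.resize(k,None,fx=4,fy=4,interpolation=cv2.INTER_CUBIC))
E
```

```text
top plate+fin (array([507. , 313.4]), array([109.3,  51.2]), 17.73)
 white (array([507. , 313.4]), array([109.3,  51.2]), 17.73) 877
 red z31 (array([473.6, 302.6]), array([28.1,  9.8]), 17.97) [473.95496165 303.34383119  28.5       ] 58
 green (array([556.8,  36.1]), array([ 98.5, 197.7]), 78.96) 2416
side plate+fin (array([516.3, 305.4]), array([186.3, 212.9]), 17.99)
 white (array([516.3, 305.4]), array([186.3, 212.9]), 17.99) 6242
 red z31 (array([473.5, 305.2]), array([25.5, 13.3]), 17.97) [474.41321368 302.43782109  28.5       ] 65
 green (array([558.9,  40.2]), array([102.1, 202. ]), 79.77) 1466
```

```bash
cat >> h.py <<'E'
def pose(x,y,z,yaw):
    a=np.radians(yaw);return np.array([[np.cos(a),-np.sin(a),0,x],[np.sin(a),np.cos(a),0,y],[0,0,1,z],[0,0,0,1]])
def draw(img,f,T,pts,o,s,col):
    P=np.c_[np.array(pts,float)/1000,np.ones(len(pts))]@T.T
    q=((pix(f,P[:,:3])-o+.5)*s).astype(int);cv2.polylines(img,[q.reshape(-1,1,2)],True,col,1)
def box(x0,x1,y0,y1,z):return [(x0,y0,z),(x1,y0,z),(x1,y1,z),(x0,y1,z)]
def overlay(f,seat,cas,o,n,s,out):
    o=np.array(o);k=cv2.resize(f['image'][o[1]:o[1]+n[1],o[0]:o[0]+n[0]],None,fx=s,fy=s,interpolation=cv2.INTER_CUBIC)
    for z in(0,):draw(k,f,seat,box(-110,90,-50,50,z),o,s,(255,0,255))
    draw(k,f,seat,[(57,-22,7),(57,22,7),(57,22,0),(57,-22,0)],o,s,(0,255,255))
    draw(k,f,seat,box(1,1,-22,22,13),o,s,(255,255,0))
    draw(k,f,cas,box(-55,55,-25,25,6),o,s,(0,255,0))
    draw(k,f,cas,box(-50,-20,-6,6,31),o,s,(255,0,0))
    cv2.imwrite(out,k)
E
python3 - <<'E'
from h import *
yaw=-10.7;a=np.radians(yaw)
c=np.array([557.5,37.5])+10*np.array([np.cos(a),np.sin(a)]);print(c)
seat=pose(c[0]/1e3,c[1]/1e3,.012,yaw);cas=pose(.507,.3134,0,17.8)
f=dict(np.load('top.npz'));overlay(f,seat,cas,(140,130),(190,145),4,'pics/ovt.png')
f=dict(np.load('side.npz'));overlay(f,seat,cas,(190,170),(140,150),5,'pics/ovs.png')
E
```

```text
[567.32612797  35.64333385]
```

View pics/ovt.png

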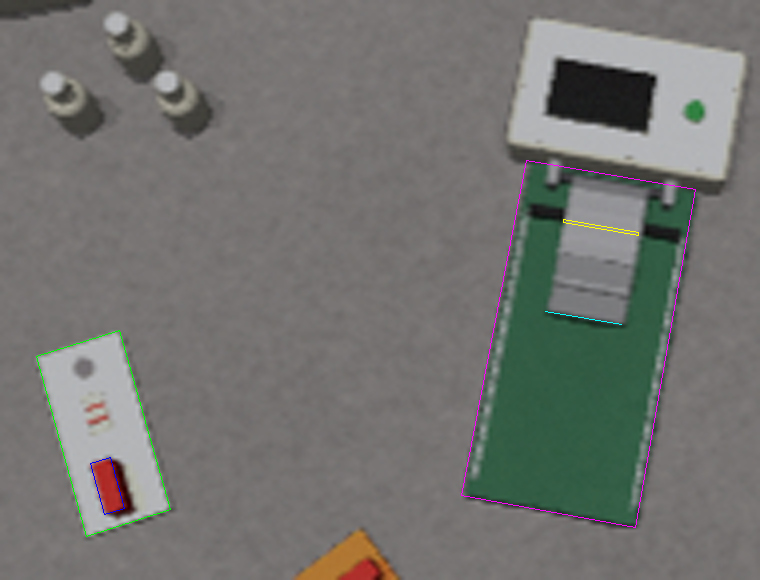

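View pics/ovs.png

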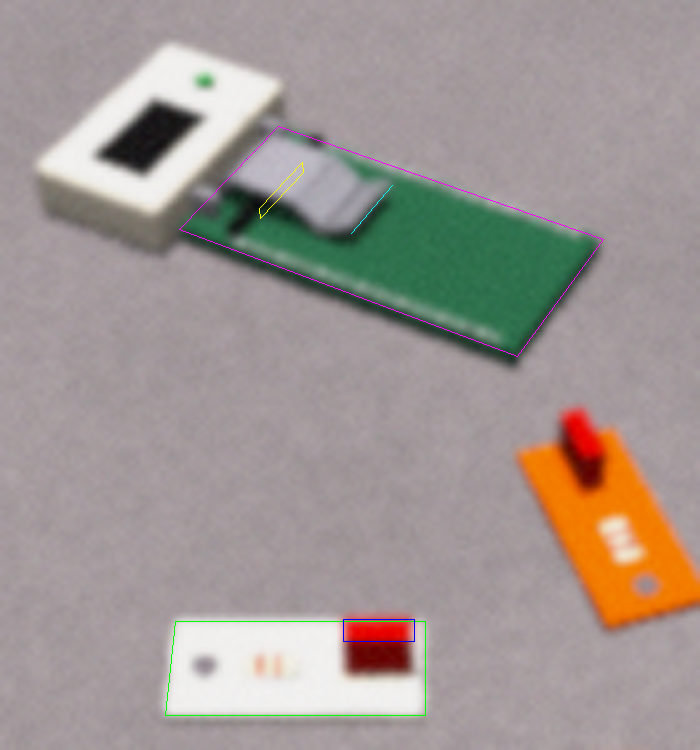

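```bash
cat > go.py <<'E'
import sys,numpy as np
from rig import telemetry
from scipy.spatial.transform import Rotation as Ro
s=telemetry.get_state();R=Ro.from_rotvec(s['tool_rot']).as_matrix();p=np.array(s['ee_pos'])*1000
psi=np.degrees(np.arctan2(R[1,0],R[0,0]))
print('t %.2f p'%s['t'],p.round(1),'yaw %.2f tilt %.2f'%(psi,np.degrees(np.arccos(-R[2,2]))),'F',np.round(s['wrist_force'],1),'gap %.1f'%(s['finger_gap']*1000))
if len(sys.argv)>4:
    t=np.array([float(v) for v in sys.argv[1:4]]);print('tool d',(R.T@(t-p)).round(1),'twist %.2f'%(psi-float(sys.argv[4])))
E
r='23,-26.7,0,0'
python3 go.py 473.7 302.7 300 17.8
python3 -m handwheel '[23,-26.7,0,0,23,-26.7,0,0,23,-26.7,0,0,23,-26.7,0,0,23,-26.7,0,0]' 0 40
python3 -m handwheel '[23,-26.7,0,0,23,-26.7,0,0,23,-26.7,0,0,23,-26.7,0,0,23,-26.7,0,0]'
python3 go.py 473.7 302.7 300 17.8
```

```text
t 0.50 p [ 185.8 -491.   404.7] yaw 20.73 tilt 0.00 F [-0.2  0.4  0.1] gap 85.6
tool d [ 550.2 -640.4  104.7] twist 2.93
t: 0.92
ee_pos: [0.2463, -0.3238, 0.4047]
tool_rot: [3.09, 0.564, 0.0]
wrist_force: [1.4, -0.0, -0.0]
finger_gap: 0.0854
t: 1.33
ee_pos: [0.3065, -0.1582, 0.4049]
tool_rot: [3.09, 0.564, 0.001]
wrist_force: [-0.2, -0.6, 0.5]
finger_gap: 0.0856
t 1.33 p [ 306.5 -158.2  404.9] yaw 20.69 tilt 0.05 F [-0.2 -0.6  0.5] gap 85.6
tool d [ 319.3 -372.2  104.7] twist 2.89
```

```bash
python3 -m handwheel '[23,-26.7,0,0,23,-26.7,0,0,23,-26.7,0,0,23,-26.7,0,0,23,-26.7,0,0]' >/dev/null
python3 -m handwheel '[23,-26.7,0,0,23,-26.7,0,0,23,-26.7,10,0,23,-26.7,15,0,23,-26.7,20,2.9]' >/dev/null
python3 -m handwheel '[23,-26.7,20,0,23,-26.7,20,0,15,-20,10,0,0,0,0,0]'
python3 go.py 473.7 302.7 215 17.8
```

```text
t: 2.5
ee_pos: [0.4628, 0.2629, 0.307]
tool_rot: [-3.103, -0.492, 0.005]
wrist_force: [-0.1, -0.3, -0.1]
finger_gap: 0.0857
t 2.50 p [462.8 262.9 307. ] yaw 18.00 tilt 0.20 F [-0.1 -0.3 -0.1] gap 85.7
tool d [ 23.  -34.5  91.9] twist 0.20
```

```bash
python3 -m handwheel '[11,-17,20,0.2,11,-17,25,0,0,0,25,0,0,0,15,0,0,0,0,0]'>/dev/null
python3 go.py 473.7 302.7 186 17.8
cat > look.py <<'E'
import sys;from h import *;from rig import cams
n=sys.argv[1]
for c,o,w in(('top',eval(sys.argv[2]),(150,130)),('side',eval(sys.argv[3]),(150,130))):
    f=cams.grab_frame(c);np.savez(c+'_'+n+'.npz',**f)
    k=f['image'][o[1]:o[1]+w[1],o[0]:o[0]+w[0]];cv2.imwrite(f'pics/{c}_{n}.png',cv2.resize(k,None,fx=4,fy=4,interpolation=cv2.INTER_CUBIC))
E
python3 look.py a '(100,180)' '(180,210)'
```

```text
t 2.92 p [472.5 298.4 221.9] yaw 17.64 tilt 0.32 F [ 0.2  0.2 -0.3] gap 85.5
tool d [ 2.6 -3.7 35.9] twist -0.16
```

View pics/side_a.png

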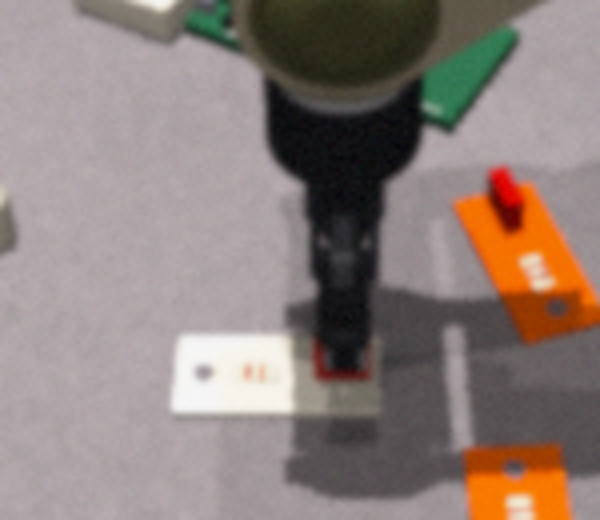

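View pics/top_a.png

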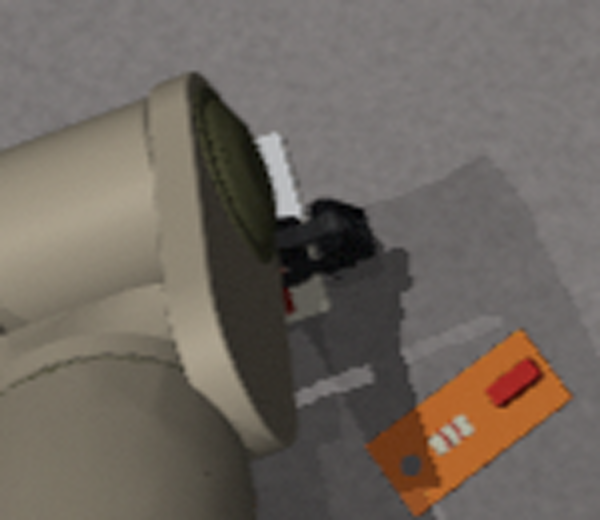

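Side crop: the near finger stands in front of the fin (about (345,350) in the crop), aligned along the cassette's length. Nothing is close to the orange plates. Going down.

```bash
python3 -m handwheel '[2,-3,20,0,0.6,-0.7,10,0,0,0,0,0]'>/dev/null
python3 go.py 473.7 302.7 186 17.8
```

```text
t 3.27 p [474.4 302.9 194. ] yaw 17.62 tilt 0.11 F [-0.1 -0.1 -0.7] gap 85.3
tool d [-0.7  0.   8. ] twist -0.18
```

```bash
python3 -m handwheel '[0,0,6,0,0,0,0,0]' 0.5 >/dev/null
python3 go.py 473.7 302.7 186 17.8
python3 -m handwheel '[0,0,0,0,0,0,0,0,0,0,0,0]' 0.7 40
python3 look.py b '(100,180)' '(180,210)'; python3 go.py
```

```text
t 3.43 p [474.6 303.  188.8] yaw 17.62 tilt 0.01 F [ 0.1 -0.6  0.4] gap 63.8
tool d [-1.   0.   2.8] twist -0.18
t: 3.68
ee_pos: [0.4747, 0.3032, 0.1892]
tool_rot: [-3.104, -0.481, -0.001]
wrist_force: [0.4, -0.3, 0.8]
finger_gap: 0.0258
t 3.78 p [474.6 303.2 189. ] yaw 17.63 tilt 0.03 F [-0.1 -0.2  1. ] gap 26.1
```

View pics/side_b.png

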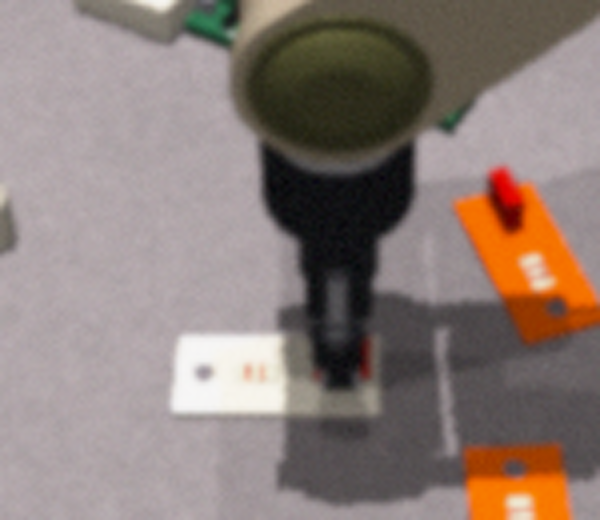

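```bash
python3 -m handwheel '[-1,0,3.5,0,0,0,0,0]'
python3 -m handwheel '[0,0,0,0,0,0,0,0,0,0,0,0,0,0,0,0]' 1 60
python3 go.py 473.7 302.7 186 17.8
```

```text
t: 3.95
ee_pos: [0.4734, 0.3028, 0.1847]
tool_rot: [3.104, 0.481, -0.001]
wrist_force: [0.4, -0.3, -0.3]
finger_gap: 0.0256
t: 4.28
ee_pos: [0.4736, 0.3029, 0.1852]
tool_rot: [-3.104, -0.481, -0.0]
wrist_force: [0.5, 0.8, 1.5]
finger_gap: 0.0104
t 4.28 p [473.6 302.9 185.2] yaw 17.63 tilt 0.00 F [0.5 0.8 1.5] gap 10.4
tool d [-0.   0.2 -0.8] twist -0.17
```

```bash
python3 -m handwheel '[0,0,-10,0,0,0,-20,0,0,0,-20,0,0,0,0,0]'
python3 go.py 459.2 56.1 235 -10.7
python3 look.py c '(100,180)' '(180,210)'
```

```text
t: 4.62
ee_pos: [0.4744, 0.3033, 0.2394]
tool_rot: [-3.103, -0.481, -0.01]
wrist_force: [-0.2, 0.7, 0.4]
finger_gap: 0.0107
t 4.62 p [474.4 303.3 239.4] yaw 17.64 tilt 0.38 F [-0.2  0.7  0.4] gap 10.7
tool d [-89.4 230.9   3.7] twist 28.34
```

View pics/side_c.png

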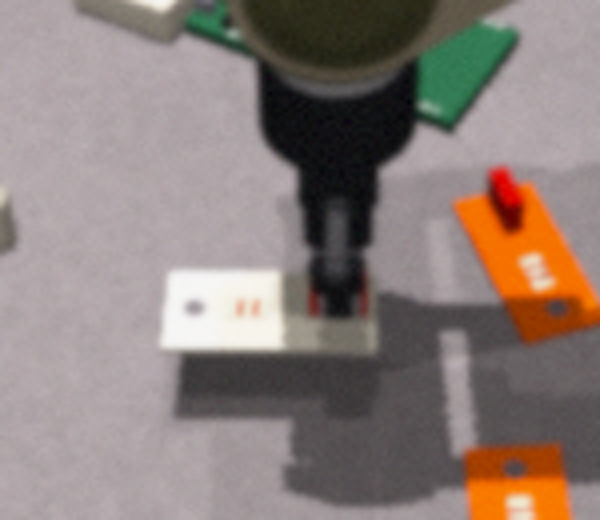

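The cassette is held and level in the gripper. Moving it to just outside the clip.

```bash
python3 -m handwheel '[-10,26,0,0,-10,26,0,0,-10,26,0,0,-10,26,0,0,-10,26,0,0]' >/dev/null
python3 -m handwheel '[-10,26,0,0,-10,26,0,0,-10,26,0,0,-9,23,0,0,0,0,0,6]' >/dev/null
python3 -m handwheel '[0,0,0,6,0,0,0,6,0,0,0,6,0,0,0,4.4,0,0,0,0]' >/dev/null
python3 go.py 459.2 56.1 205 -10.7
```

```text
t 5.97 p [458.5  55.8 234.5] yaw -10.93 tilt 0.10 F [ 0.1  0.4 -0.4] gap 10.4
tool d [ 0.7 -0.5 29.5] twist -0.23
```

```bash
python3 -m handwheel '[0,0,15,0,0,0,14,0,0,0,0,0,0,0,0,0]' >/dev/null
python3 go.py 459.2 56.1 197.5 -10.7
cat > ov.py <<'E'
import sys;from h import *;from rig import cams
n=sys.argv[1];x,y,z,yaw=map(float,sys.argv[2:6]);a=np.radians(yaw)
seat=pose(.5673,.0356,.012,-10.7)
cas=pose((x+35*np.cos(a))/1e3,(y+35*np.sin(a))/1e3,(z-185.2)/1e3,yaw)
for c,o,w,s in(('top',(225,140),(150,150),4),('side',(190,150),(150,120),5)):
    f=cams.grab_frame(c);overlay(f,seat,cas,o,w,s,f'pics/{c}_{n}.png')
E
python3 ov.py d 458.5 55.8 205 -10.8
```

```text
t 6.30 p [458.6  55.8 205.7] yaw -10.68 tilt 0.12 F [-0.8  0.4 -0.6] gap 10.2
tool d [ 0.6 -0.4  8.2] twist 0.02
```

View pics/side_d.png

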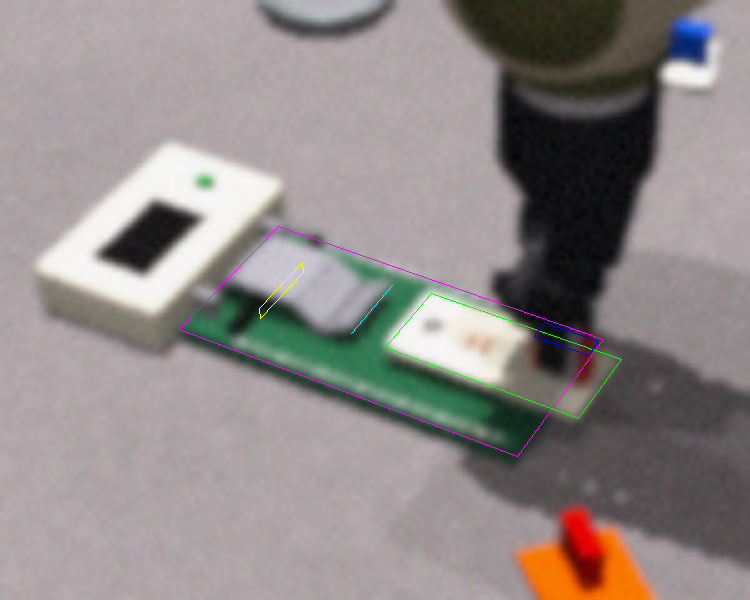

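View pics/top_d.png

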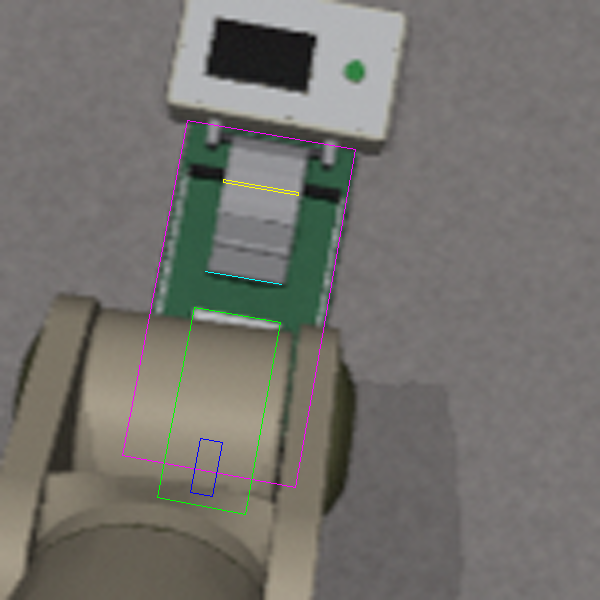

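Both views agree: the cassette lies straight and centred in front of the lip, with its edge at about (237,315) in the top crop and the lip at (250,278). The clip sits about 1 mm to the right of the model. Lowering onto the bed.

```bash
python3 -m handwheel '[0,1,6,0,0,0,2,0,0,0,0,0,0,0,0,0]' 1 80
python3 go.py 459.2 56.1 197.5 -10.7
```

```text
t: 6.73
ee_pos: [0.4586, 0.0548, 0.1982]
tool_rot: [-3.128, 0.295, 0.0]
wrist_force: [0.7, -0.2, -0.5]
finger_gap: 0.01
t 6.73 p [458.6  54.8 198.2] yaw -10.77 tilt 0.01 F [ 0.7 -0.2 -0.5] gap 10.0
tool d [ 0.4 -1.4  0.7] twist -0.07
```

```bash
python3 -m handwheel '[0,0,1,0,0,0,0,0,0,0,0,0]'
python3 -m handwheel '[0,0,0.5,0,0,0,0,0,0,0,0,0]'
```

```text
t: 6.98
ee_pos: [0.4586, 0.0548, 0.1973]
tool_rot: [3.128, -0.295, 0.0]
wrist_force: [0.0, 0.5, 0.1]
finger_gap: 0.0099
t: 7.23
ee_pos: [0.4586, 0.0548, 0.1972]
tool_rot: [3.128, -0.295, 0.0]
wrist_force: [-2.2, 0.6, 7.9]
finger_gap: 0.0099
```

```bash
python3 -m handwheel '[4,0,-0.2,0,6,0,0,0,6,0,0,0,6,0,0,0,6,0,0,0]'
python3 -m handwheel '[4,0,0,0,4,0,0,0,4,0,0,0,4,0,0,0]'
python3 go.py 531.9 42.3 197.2 -10.7
```

```text
t: 7.65
ee_pos: [0.4859, 0.0497, 0.1973]
tool_rot: [-3.128, 0.294, 0.003]
wrist_force: [-6.3, 1.5, 9.4]
finger_gap: 0.0104
t: 7.98
ee_pos: [0.5003, 0.0472, 0.1972]
tool_rot: [-3.127, 0.294, 0.013]
wrist_force: [-24.3, 3.8, 26.2]
finger_gap: 0.0102
t 7.98 p [500.3  47.2 197.2] yaw -10.74 tilt 0.48 F [-24.3   3.8  26.2] gap 10.2
tool d [32.  -1.1 -0.3] twist -0.04
```

```bash
python3 -m handwheel '[0,0,-0.6,0,0,0,0,0]'
python3 go.py
python3 ov.py e 500.3 47.2 197.2 -10.8
```

```text
t: 8.15
ee_pos: [0.5014, 0.0468, 0.1974]
tool_rot: [-3.128, 0.294, 0.003]
wrist_force: [-2.6, 1.4, 1.0]
finger_gap: 0.0098
t 8.15 p [501.4  46.8 197.4] yaw -10.76 tilt 0.09 F [-2.6  1.4  1. ] gap 9.8
```

View pics/side_e.png

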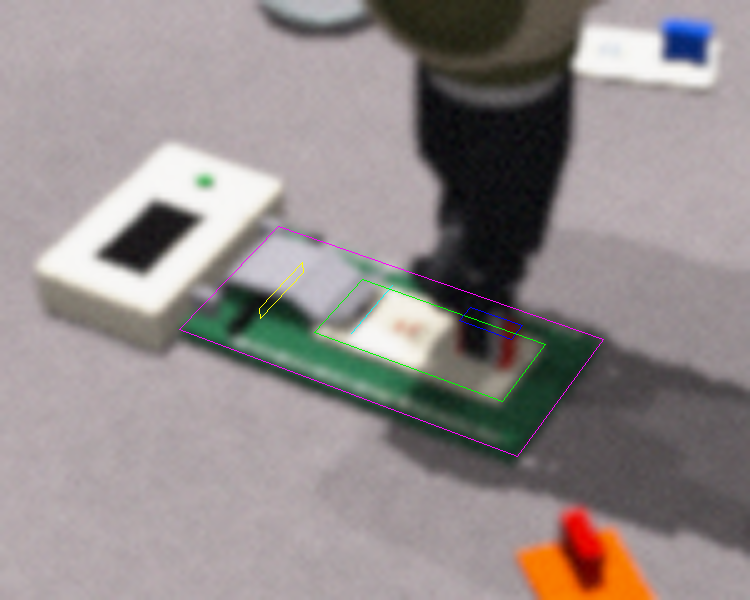

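View pics/top_e.png

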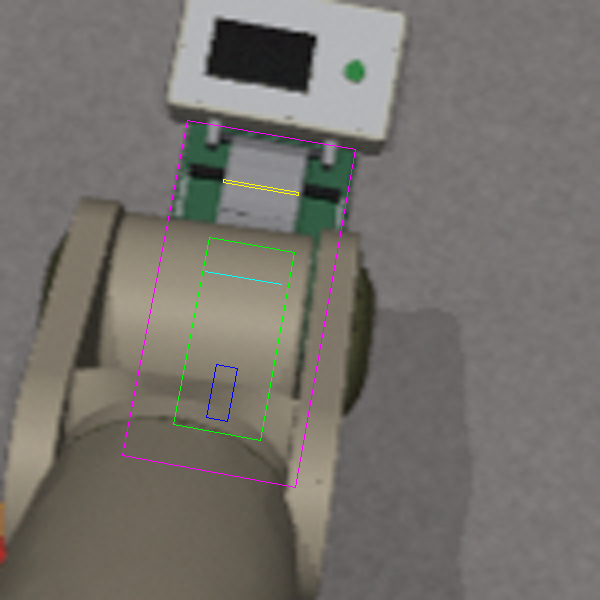

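The clip now rides on the plate and the forces dropped to 3 N. Pushing on.

```bash
python3 -m handwheel '[5,0,0,0,5,0,0,0,5,0,0,0,5,0,0,0]'
python3 -m handwheel '[4,-0.3,0,0,3,0,0,0,0,0,0,0]'
python3 go.py 531.9 42.3 197.2 -10.7
```

```text
t: 8.58
ee_pos: [0.5219, 0.0427, 0.1973]
tool_rot: [-3.128, 0.295, 0.0]
wrist_force: [-1.7, 0.5, -0.3]
finger_gap: 0.0101
t: 8.83
ee_pos: [0.529, 0.0416, 0.1974]
tool_rot: [3.128, -0.295, 0.002]
wrist_force: [0.9, -0.9, -2.1]
finger_gap: 0.01
t 8.83 p [529.   41.6 197.4] yaw -10.78 tilt 0.06 F [ 0.9 -0.9 -2.1] gap 10.0
tool d [ 2.7 -1.2  0.2] twist -0.08
```

```bash
python3 -m handwheel '[1.5,-0.4,0,0,1.5,0,0,0,0,0,0,0]'
python3 go.py 532.9 42.1 197.2 -10.7
python3 ov.py f 532 41.6 197.2 -10.8
```

```text
t: 9.08
ee_pos: [0.5315, 0.0417, 0.1975]
tool_rot: [-3.128, 0.295, -0.0]
wrist_force: [0.0, -0.6, -2.2]
finger_gap: 0.01
t 9.08 p [531.5  41.7 197.5] yaw -10.77 tilt 0.01 F [ 0.  -0.6 -2.2] gap 10.0
tool d [ 1.3 -0.7  0.3] twist -0.07
```

View pics/side_f.png

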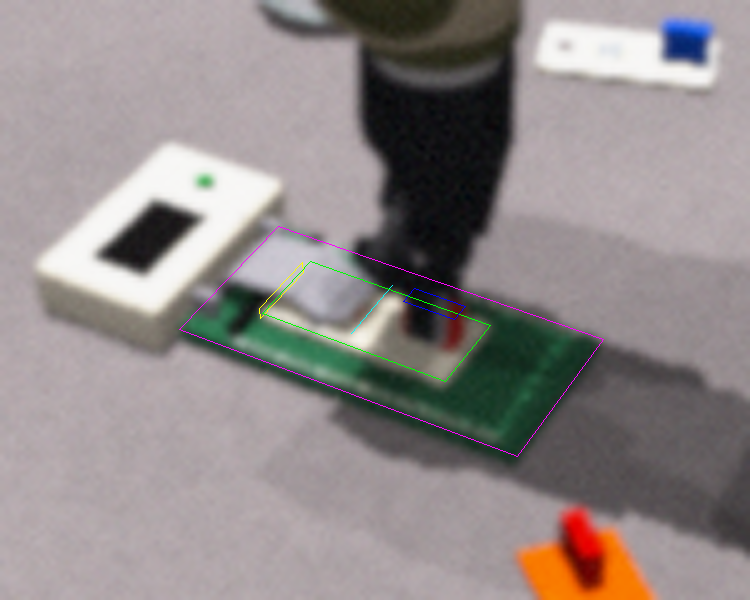

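The plate is under the clip. The stop shows just left of the plate's edge, so I'll inch on to feel it.

```bash
python3 -m handwheel '[1,0,0,0,1,0,0,0,0,0,0,0]'
python3 -m handwheel '[1,0,0,0,0,0,0,0,0,0,0,0]'
python3 go.py 532.9 42.1 197.2 -10.7
```

```text
t: 9.43
ee_pos: [0.5335, 0.0412, 0.1975]
tool_rot: [-3.128, 0.295, -0.0]
wrist_force: [-0.1, 0.2, -2.3]
finger_gap: 0.01
t: 9.68
ee_pos: [0.5344, 0.0411, 0.1975]
tool_rot: [-3.128, 0.295, -0.0]
wrist_force: [-1.1, 0.3, -1.2]
finger_gap: 0.0099
t 9.68 p [534.4  41.1 197.5] yaw -10.77 tilt 0.01 F [-1.1  0.3 -1.2] gap 9.9
tool d [-1.7 -0.7  0.3] twist -0.07
```

```bash
python3 -m handwheel '[1,0,0,0,0,0,0,0,0,0,0,0]'
python3 -m handwheel '[0.7,0,0,0,0,0,0,0,0,0,0,0]'
```

```text
t: 9.93
ee_pos: [0.5353, 0.0409, 0.1975]
tool_rot: [-3.128, 0.295, 0.0]
wrist_force: [-1.0, 0.9, -1.9]
finger_gap: 0.0099
t: 10.18
ee_pos: [0.5357, 0.0409, 0.1974]
tool_rot: [-3.128, 0.295, 0.003]
wrist_force: [-5.1, 0.9, 0.4]
finger_gap: 0.0105
```

The stop is felt at 5 N. I'll ease back 1 mm, set it down and release.

```bash
python3 -m handwheel '[-1.3,0,0.3,0,0,0,0,0,0,0,0,0]'
python3 -m handwheel '[0,0,0,0,0,0,0,0,0,0,0,0,0,0,0,0]' 0.6 20
python3 -m handwheel '[0,0,0,0,0,0,-3,0,0,0,-10,0,0,0,-20,0,0,0,-30,0]'
python3 -m handwheel '[0,0,-40,0,0,0,-40,0,-30,0,-20,0,-30,0,-10,0,0,0,0,0]'
python3 -m handwheel '[-35,0,0,0,-35,0,0,0,-30,0,0,0,0,0,0,0,0,0,0,0]'
python3 ov.py g 534.4 41.1 197.2 -10.8
python3 go.py
```

```text
t: 10.43
ee_pos: [0.5349, 0.041, 0.1973]
tool_rot: [3.128, -0.295, 0.001]
wrist_force: [0.9, -0.5, -2.3]
finger_gap: 0.0101
t: 10.77
ee_pos: [0.5348, 0.041, 0.1973]
tool_rot: [3.128, -0.295, 0.001]
wrist_force: [-0.2, -0.5, -0.1]
finger_gap: 0.0341
t: 11.18
ee_pos: [0.5343, 0.041, 0.2599]
tool_rot: [-3.127, 0.295, 0.006]
wrist_force: [1.0, -0.8, -0.4]
finger_gap: 0.0339
t: 11.6
ee_pos: [0.4726, 0.0533, 0.3735]
tool_rot: [3.128, -0.293, 0.005]
wrist_force: [-0.5, -0.5, 0.6]
finger_gap: 0.034
t: 12.02
ee_pos: [0.377, 0.0711, 0.3711]
tool_rot: [3.128, -0.294, 0.003]
wrist_force: [0.2, 0.1, 0.4]
finger_gap: 0.0342
t 12.12 p [378.2  70.7 370.8] yaw -10.78 tilt 0.08 F [-0.1  0.2 -0.6] gap 34.5
```

View pics/side_g.png

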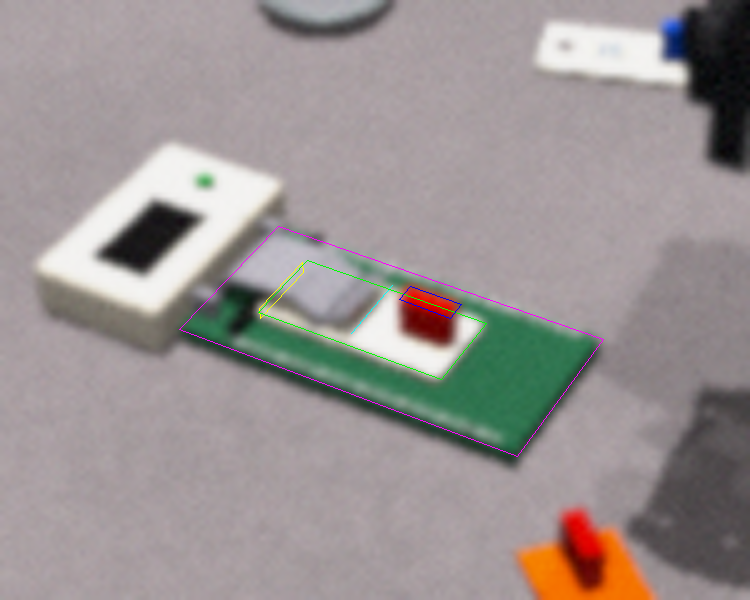

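View pics/top_g.png

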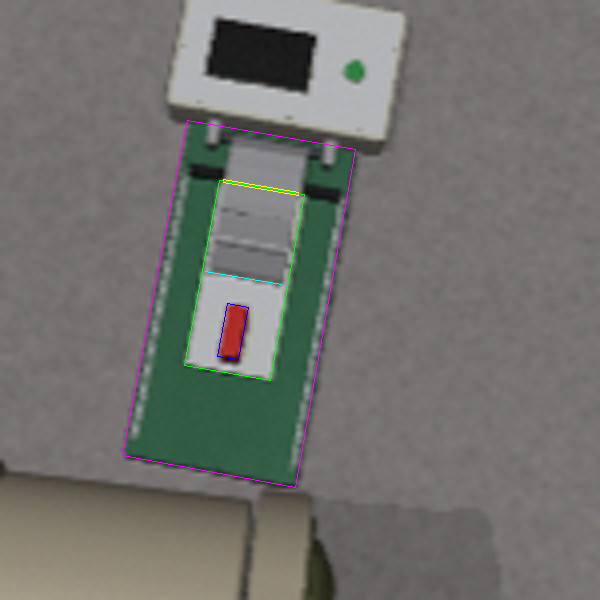

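Both views show the cassette flat on the bed, straight, centred and up to the stop. The clip rests on it, the arm is clear and the blue cassette has not moved. Handing in.

```bash
python3 -c "
from rig import arm;print(arm.sign_off())"
```

```text
the job is handed in; nothing more can be done
None
```

I picked up the white cassette by its red fin, set it on the bed in front of the clip and slid it under so that its own edge lifted the clip. When it touched the stop (about 5 N) I eased back about 1 mm, let go and moved the arm clear. The job was handed in at about 12 s of the 37 s allowed.

**Final pictures:** both cameras show the cassette flat, straight and centred, within about 1–2 mm of the computed pose, with the clip resting on it. The blue cassette looks unmoved and the arm is clear.

**Less certain:**
- **Push force:** when the plate edge passed the contact bar, the wrist briefly read about 24 N sideways and 26 N upward. I was still pressing the plate onto the bed; easing up 0.6 mm brought this down to about 3 N. The sideways reading is above the 20 N given for the clip, and some of it was probably bed friction. I never saw the fingers near the clip.
- **Stop position:** the stop was felt about 1–2 mm beyond where my fit of the stage put it, within calibration error.
- **Clip lean and contact force:** I could not measure these directly; I judged them from the pictures only.

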